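# Fit the spacer and half-turn the bayonet cap on a lamp stand

### The job

Finish the lamp stand: slide the brass spacer sleeve over the upright stem until it rests fully on the stand's shoulder, and let go of it. Then set the bayonet cap over the stem so that its notches pass the two pins and it drops fully down, and turn it clockwise (seen from above) half of the way to its lock, so that its bar grip points at the middle one of the three bumps on the foot; do not let it click into the lock. Finish while still holding the cap there by its bar, and leave the ornaments round about where they are.

Things in the scene. Friction and masses are not known exactly. Their poses are not given: they have to be found in the camera images.
- lamp_stand: Dark steel lamp stand, fixed; origin: centre of its underside, z up. Foot disc 112 mm across, 10 high; shoulder 48 mm across with flat top at z = 36 mm; spigot 38 mm across, bevelled, to z = 64; stem 22 mm across, bevelled, to z = 96. Two round 6 mm pins stick out of the stem along +x and -x at z = 84, ends 18 mm from the axis; a half turn makes no difference.
- seat (a point): Point on the stand's axis on top of the shoulder, 36 mm above the table, where the spacer's underside comes to rest; axes as the stand's (x along the pins). The spacer's centre is then 16 mm above it, the seated cap's point cap_mid 64 mm above it.
- half_mark (a point): Point on the stand's axis at the stem's top, 96 mm above the table; its x axis points along the half-way bumps. On the foot's rim, 47 mm from the axis, are three small round bumps clockwise (from above) of a pin, at 0, 40 and 80 degrees from it: insert, half-way, lock; the same three again on the opposite side.
- lock_mark (a point): The same point on top of the stem; its x axis points along the lock bumps, 80 degrees clockwise of the pins. Turning the cap, a rib drags on the pins from about 50 degrees, the click comes at about 66 and the lock lies at about 80 degrees.
- spacer_mid (a point): Loose plain brass spacer sleeve (open tube) standing on the table: outside diameter 54 mm, bore 41 mm, 32 mm high, about 0.12 kg. Point at its centre, 16 mm above its underside; z along the bore. It goes over the pins and fits the 38 mm spigot. Grasp it across the outside, from above.
- cap_mid (a point): Loose round brass bayonet cap, open side down: body 48 mm across, 32 high, bar grip on top; about 0.18 kg. Point on its axis 30 mm above its underside. Bore 26 mm, 26 deep; two notches 10.5 mm wide through its 9 mm lip at +x and -x, in line with the bar. Seated, its roof rests on the stem, underside 70 mm above the table; it then turns clockwise only.
- cap_grip (a point): Point on the cap's axis in its bar grip, 52 mm above the cap's underside. The bar is 44 mm long (along x), 12 mm thick (along y) and reaches from 32 to 62 mm above the underside; a half turn makes no difference. Pinch it across y from above; keep the fingertips off the round body below, whose top is 20 mm under this point.
- house_white: White ceramic house ornament, 45x52x110 mm, origin at the centre of its underside; bystander.
- votive: Small dark round votive glass, 60 mm across, 44 mm high, origin at the centre of its underside; bystander.
- tealight_a: Tealight, 38 mm across, 20 mm high, origin at the centre of its underside; bystander.
- tealight_b: Second tealight, like the first; bystander.
- mug: White mug, 83 mm high, origin at the centre of its underside; bystander.
There are look-alikes about, which are no part of the job. What is shaped like the part that bears cap_mid but green is not meant.

How it is judged:
By the outcome, as a careful person would: the job done as asked, in the order asked, and still so for the second after the job is handed in, while the arm keeps its last pose, push and grip.
It also fails if it takes over 58 s, if anything falls off the work surface, if the arm or the gripper's body presses on something with over 40 N, if the wrist force passes 120 N, or if a joint passes its speed limit or range.

### The arm

A 6-joint arm with a two-finger parallel gripper is mounted at the origin on a cart in front of the work surface, level with it; the furniture and walls round the work are solid. World frame = base frame: x ahead of the robot, y to its left, z up, the work surface at z = 0. Lengths are in m, angles in degrees, forces in N, time in s.
With the tool pointing down it reaches from about 0.4 to 0.825 m from the base axis. Payload 7 kg.
Tool frame: the origin (TCP) lies at the very end of the fingers, on their centre line; the grasp point (between the pads) lies tcp_to_grasp behind it (tcp_to_grasp is the distance from the TCP to the grasp point, in m); x points along the fingers, y is the direction in which the jaws open and shut, and the axes are right-handed (so a half turn about x gives the same grasp; the last joint's range is limited). The gripper opens to 88 mm and grips with 3 to 60 N. Pads are 19 mm wide; open, the fingers measure 130 mm over their backs; the gripper's body (78 mm by 193 mm) begins 47 mm behind the grasp point.
Start: joints at [87.955, 20.546, 0.682, 0, -70.136, -16.507], TCP at [0.215, 0.64, 0.227] pointing down, gripper open.
Joint ranges: [-176.03, 176.03], [-82.01, 121.73], [-58.28, 71.71], [-173.87, 95.51], [-174.79, -0.11], [-173.66, 173.66]. Speed limits (degrees/s): [136.94, 136.94, 172.46, 180, 180, 180].

### API

Orientations are given as [roll, pitch, yaw] about the fixed x, y, z axes, in that order (R = Rz(yaw) Ry(pitch) Rx(roll)).
In Python, from plant import * gives the robot as it stands. The module is installed in compiled form; this text tells all that it offers.
- The arm moves only by the shell command python3 -m pendant 'ROWS'. ROWS is JSON, a list of rows, each an object with "claw": the finger opening in mm, from 0 to 87.6; "linear": the shift along the tool's x, y, z in mm, a list of three; "twist": the turn about the tool's x in rad. In form: [{"claw": claw, "linear": [tx, ty, tz], "twist": twist}, ...]. A call has exactly 10 rows; each row shifts and turns the commanded pose from where the row before left it, along the tool's axes as they then stand; what a row does not reach is not made up. A row lasts 1/12 s, in which the tool goes at most 41.7 mm and 7.16 degrees, less where a joint would pass 70% of its speed; a pose out of reach is approached as far as the arm can. A call with a gripper value outside its range is refused whole. The fingers move at their own pace and stop on an object; the grip force is fixed at half the most. Time passes only in rows, so rows that do not move let the fingers close, or fill a call up. It gives the time, the measured TCP pose, the force and the opening at its end, in the units of the state.
- get_obs(): the state, without advancing time (a new reading comes with each control period).
- snapshot(name): name is "scene" or "top"; returns (picture, depth): 400x640x3 uint8, red, green, blue; 400x640 float32, m along the optical axis (not along the pixel's ray), 0 where there is no reading.
- camera_params(name): a dict with "fx", "fy", "cx", "cy" (pixels), "rvec" (rotation vector, rad) and "tvec" (3), from world to camera coordinates, as OpenCV has them. Camera axes: x right, y down, z forward; pixel columns grow to the right and rows downward; lengths in m; the calibration is good to about 2 mm. A picture is of the moment at which its call begins. camera_params takes no time and is no camera call.
- close_job(): hands the job in, once; it reports no verdict.
Trained networks look in the newest picture that a camera, given by its name, has taken for a name from the list of things; names that differ only in an ending like _2 or _b are one class to them, and where a whole thing is asked for, a point or a joint stands for the part that bears it (a point fixed in the world has none). Each returns a list of dicts, best first, with "confidence" (0 to 1); they miss things now and then, are a little off and sometimes report something else, mostly with a low value. They report only what shows in the picture. A call takes as long as a camera call. They do not tell look-alikes from the thing itself.
- boxes_of(camera, target): "xy" ([column, row] in pixels, amid what is visible of it).
The state is a dict: "clock": time; "joint_pos": joint angles; "qvel": joint speeds; "tau": joint torques, N m; "tool_pos": TCP position; "orientation": TCP orientation; "force": force on the tool from outside, world axes, zero at the start; "moment": the same for the moment, N m; "opening": finger opening in m.
Only numpy, scipy, OpenCV 4.12 (cv2) and the standard library are available. Lean on these libraries where they do the work, as an engineer would, in place of code of your own. Each camera call takes 0.05 s, during which the arm holds its last target. There are 200 camera calls.

## Working session

There is one attempt and no reset: what is moved stays moved. The work goes in short steps, Python scripts to look and compute and a shell command to move; the robot and the scene stay as the last step left them, time stands still between calls to the robot, and variables do not carry over. Pictures are saved under pics/ and viewed, about 8 in all and at most 12, crops included, and the job is handed in when it is done.

```bash
mkdir -p pics; cat > h.py <<'E'
from plant import *
import numpy as np, cv2
from scipy.spatial.transform import Rotation as Ro
def cam(n):
    p=camera_params(n); R=cv2.Rodrigues(np.array(p['rvec'],float))[0]; return p,R,np.array(p['tvec'],float).ravel()
def cloud(n,D):
    p,R,t=cam(n); v,u=np.mgrid[:400,:640]
    P=np.stack([(u-p['cx'])/p['fx']*D,(v-p['cy'])/p['fy']*D,D],-1)
    W=(P-t)@R; W[D<=0]=np.nan; return W
def proj(n,X):
    p,R,t=cam(n); c=np.atleast_2d(X)@R.T+t
    return np.c_[c[:,0]/c[:,2]*p['fx']+p['cx'],c[:,1]/c[:,2]*p['fy']+p['cy']]
E
python3 - <<'E'
from h import *
o=get_obs(); print(o)
for n in('scene','top'):
    I,D=snapshot(n); np.savez(n+'0.npz',I=I,D=D); W=cloud(n,D)
    cv2.imwrite(f'pics/{n}0.png',I[...,::-1])
    p,R,t=cam(n); print(n,-R.T@t,p['fx'])
    for T in('lamp_stand','spacer_mid','cap_mid','house_white','votive','tealight_a','mug'):
        for b in boxes_of(n,T)[:4]:
            u,v=np.round(b['xy']).astype(int); print(T,round(b['confidence'],2),u,v,np.round(W[v,u],3))
E
```

```text
{'clock': 0.0, 'joint_pos': array([ 8.79536889e+01,  2.05901999e+01,  6.34081749e-01, -2.02946165e-02,
       -7.01344349e+01, -1.65073772e+01]), 'qvel': array([ 0.01328794,  0.01986485, -0.02181646,  0.04985284, -0.11721195,
        0.06356001]), 'tau': array([-3.04603818e-04, -5.82714272e+01,  2.93052453e+01,  6.99722573e+00,
        6.85457155e-03, -1.72159080e-04]), 'tool_pos': array([0.2146442 , 0.6394572 , 0.22563841]), 'orientation': array([  94.61146802,   89.9074583 , -103.94913178]), 'force': array([0.42840631, 0.28018074, 0.23271175]), 'moment': array([ 0.03073032, -0.04033103, -0.05451679]), 'opening': 0.08775128145287307}
scene [ 0.34988216 -0.89083737  0.7692775 ] 371.3169522929468
lamp_stand 0.65 307 163 [0.476 0.25  0.037]
spacer_mid 0.58 328 259 [ 0.467 -0.222  0.032]
spacer_mid 0.17 262 299 [ 0.292 -0.356  0.08 ]
spacer_mid 0.16 305 164 [0.469 0.249 0.034]
cap_mid 0.78 335 214 [ 0.522 -0.043  0.031]
cap_mid 0.6 329 191 [0.524 0.072 0.033]
house_white 0.71 259 303 [ 0.284 -0.355  0.067]
house_white 0.43 355 167 [0.651 0.225 0.013]
votive 0.67 293 325 [ 0.353 -0.386  0.006]
votive 0.36 331 188 [0.534 0.089 0.032]
tealight_a 0.53 357 167 [0.658 0.224 0.013]
tealight_a 0.44 364 173 [0.674 0.184 0.011]
mug 0.75 347 141 [0.643 0.329 0.066]
mug 0.42 305 163 [0.469 0.256 0.034]
top [ 0.32945488 -0.00946988  1.45024514] 477.7116309678229
lamp_stand 0.87 219 207 [0.462 0.27  0.081]
spacer_mid 0.65 383 208 [ 0.462 -0.212  0.008]
spacer_mid 0.37 221 211 [0.452 0.268 0.059]
cap_mid 0.74 317 187 [ 0.525 -0.013  0.029]
cap_mid 0.64 283 186 [0.528 0.089 0.035]
house_white 0.54 427 264 [ 0.295 -0.319  0.1  ]
votive 0.77 444 240 [ 0.363 -0.394  0.008]
tealight_a 0.68 240 148 [0.648 0.221 0.018]
tealight_a 0.57 256 143 [0.665 0.174 0.01 ]
mug 0.73 187 142 [0.671 0.386 0.009]
```

View pics/scene0.png

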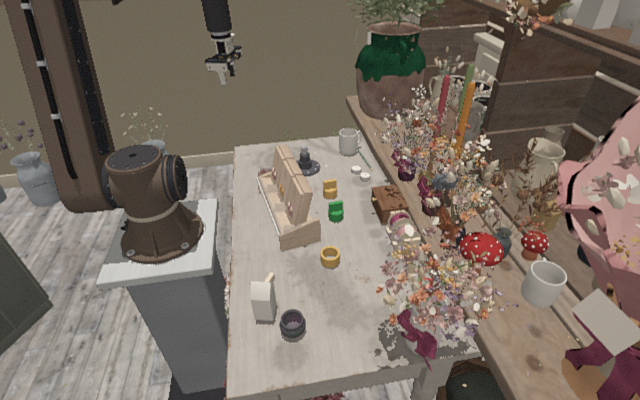

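View pics/top0.png

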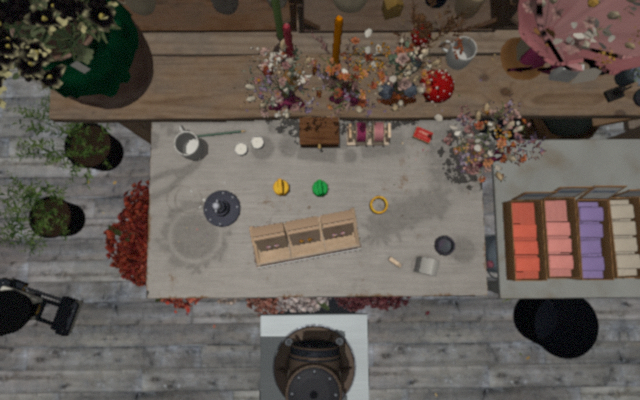

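The scene picture shows the brass cap at (330,189), the green look-alike at (335,211), the spacer at (330,257) and the stand at (307,163). In the top picture they are at cap (282,187), green (320,188), spacer (379,204) and stand (221,208). The cap meant is the brass one and the green one is ruled out, which I'll confirm in an enlarged crop.

```bash
python3 - <<'E'
from h import *
d=np.load('top0.npz'); I=d['I']; W=cloud('top',d['D'])
tile=[]
for n,u,v in(('stand',221,208),('cap',282,187),('spacer',379,204)):
    c=I[v-22:v+22,u-22:u+22]; tile.append(cv2.resize(c,(264,264),interpolation=cv2.INTER_CUBIC))
d2=np.load('scene0.npz'); J=d2['I']; t2=[]
for u,v in((307,163),(330,190),(330,257)):
    t2.append(cv2.resize(J[v-22:v+22,u-22:u+22],(264,264),interpolation=cv2.INTER_CUBIC))
cv2.imwrite('pics/crop.png',np.vstack([np.hstack(tile),np.hstack(t2)])[...,::-1])
for n,DD in(('top',d),('scene',d2)):
    W=cloud(n,DD['D'])
    for k,c,r in(('stand',(.465,.268),.07),('cap',(.53,.09),.05),('green',(.525,-.02),.05),('spacer',(.475,-.2),.05)):
        m=(np.hypot(W[...,0]-c[0],W[...,1]-c[1])<r)&(W[...,2]>.006)
        P=W[m]; (cx,cy),rad=cv2.minEnclosingCircle(P[:,:2].astype(np.float32))
        print(n,k,len(P),'circ',round(cx,4),round(cy,4),round(rad,4),'mean',P.mean(0).round(4),'zpct',np.percentile(P[:,2],[5,50,95,100]).round(3))
        if k in('cap','green'):
            Q=P[P[:,2]>.045]; print(len(Q),Q.mean(0).round(4), np.linalg.svd(Q[:,:2]-Q[:,:2].mean(0))[2][0] if len(Q)>2 else '')
# table check
W=cloud('top',d['D']);print('table z',np.nanmedian(W[250:280,180:240,2]),np.nanmedian(W[140:170,180:300,2]))
W=cloud('scene',d2['D']);print(np.nanmedian(W[300:350,350:370,2]))
# wall / divider box height
W=cloud('top',d['D']);m=(abs(W[...,0]-.37)<.1)&(abs(W[...,1]-.02)<.2)&(W[...,2]>.03);P=W[m];print('box',P.min(0),P.max(0))
E
```

```text
top stand 986 circ 0.4629 0.2678 0.0676 mean [0.4651 0.2748 0.0224] zpct [0.007 0.012 0.088 0.104]
top cap 232 circ 0.5395 0.0939 0.0469 mean [0.5269 0.0962 0.0373] zpct [0.007 0.033 0.063 0.066]
68 [0.5266 0.0978 0.0594] [-0.99445629 -0.10515074]
top green 227 circ 0.5223 -0.0194 0.0476 mean [ 0.5216 -0.0185  0.0375] zpct [0.007 0.033 0.064 0.068]
62 [ 0.5231 -0.0187  0.0607] [-0.99631817 -0.0857328 ]
top spacer 156 circ 0.4794 -0.2065 0.0451 mean [ 0.4718 -0.1954  0.0258] zpct [0.007 0.03  0.037 0.04 ]
scene stand 395 circ 0.4706 0.2685 0.0562 mean [0.4774 0.2592 0.0337] zpct [0.008 0.024 0.088 0.096]
scene cap 241 circ 0.5308 0.0889 0.024 mean [0.5289 0.0836 0.0359] zpct [0.01  0.033 0.06  0.063]
78 [0.5298 0.0904 0.0549] [-0.99743582 -0.07156664]
scene green 272 circ 0.5264 -0.0271 0.0239 mean [ 0.5257 -0.0337  0.0357] zpct [0.01  0.032 0.061 0.063]
85 [ 0.5267 -0.0273  0.0557] [-0.99586585 -0.09083616]
scene spacer 299 circ 0.4746 -0.2009 0.0279 mean [ 0.4747 -0.2032  0.0229] zpct [0.008 0.025 0.033 0.035]
table z -7.817718119150045e-05 0.0008509312166306132
-0.00027416985351739847
box [ 0.28692053 -0.17889056  0.03009679] [0.46899143 0.1834587  0.18510746]
```

View pics/crop.png

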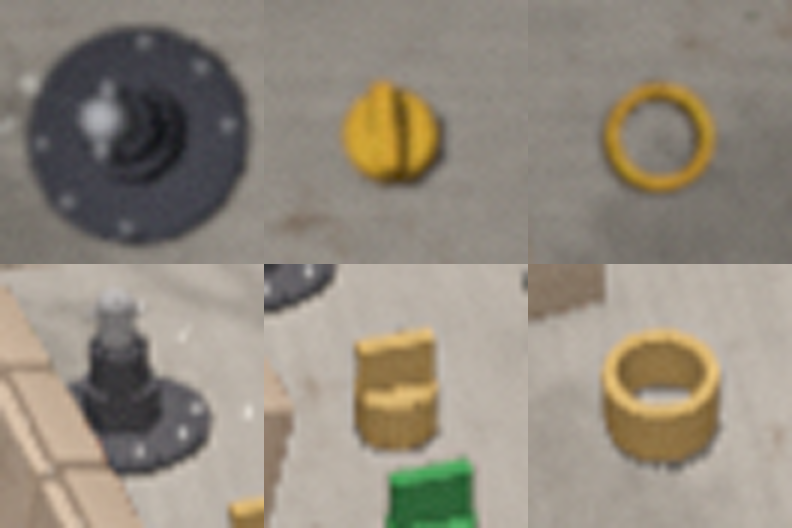

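The crop confirms the brass cap with bar at (282,187), standing free of the green one. It also shows the stand's pins and the six bumps, with the insert bump near world yaw -4°. Next I'll fit the models to the silhouettes.

```bash
cat > fit.py <<'E'
from h import *
from scipy.optimize import minimize
def circ(r,z,n=48):
    a=np.linspace(0,2*np.pi,n,endpoint=False); return np.c_[r*np.cos(a),r*np.sin(a),np.full(n,z)]
SP=[np.vstack([circ(.027,0),circ(.027,.032)])]
CAP=[np.vstack([circ(.024,0),circ(.024,.032)]),np.array([[a*.022,b*.006,z] for a in(-1,1) for b in(-1,1) for z in(.032,.062)])]
ST=[np.vstack([circ(.056,0),circ(.056,.01)]),np.vstack([circ(.019,.036),circ(.019,.06)]),np.vstack([circ(.011,.06),circ(.0105,.096)])]
def render(n,parts,x,y,yaw,z,box,S=8):
    u0,v0,w,h=box; M=np.zeros((h*S,w*S),np.uint8); Rz=Ro.from_euler('z',yaw).as_matrix()
    for P in parts:
        q=(proj(n,P@Rz.T+[x,y,z])-[u0-.5,v0-.5])*S-.5
        cv2.fillConvexPoly(M,cv2.convexHull(np.round(q).astype(np.int32)),1)
    return cv2.resize(M.astype(np.float32),(w,h),interpolation=cv2.INTER_AREA)
def fit(n,parts,mask,x0,z=0.,yawfree=False,pad=12,half=.07):
    uv=proj(n,[[x0[0],x0[1],.03]])[0].astype(int); b=(uv[0]-30,uv[1]-30,60,60)
    m=mask[b[1]:b[1]+60,b[0]:b[0]+60].astype(np.float32)
    def c(p): return ((render(n,parts,p[0]/1e3,p[1]/1e3,p[2]/57.3 if yawfree else 0,z,b)-m)**2).sum()
    p0=np.array([x0[0]*1e3,x0[1]*1e3]+([x0[2]] if yawfree else []))
    s=np.vstack([p0]+[p0+6*e for e in np.eye(len(p0))])
    r=minimize(c,p0,method='Nelder-Mead',options=dict(initial_simplex=s,xatol=.05,fatol=.01))
    return r.x.round(2),round(r.fun,1),m.sum()
def brass(I):
    h=cv2.cvtColor(I,cv2.COLOR_RGB2HSV); return (h[...,0]>12)&(h[...,0]<32)&(h[...,1]>105)&(h[...,2]>50)
def brassloc(I,n,x0,r=.045):
    u,v=np.meshgrid(np.arange(640),np.arange(400)); c=proj(n,[[x0[0],x0[1],.03]])[0]
    return brass(I)&(np.hypot(u-c[0],v-c[1])<22)
E
python3 - <<'E'
from fit import *
for n in('top','scene'):
    I=np.load(n+'0.npz')['I']
    x=(.527,.095,0); print(n,'cap',fit(n,CAP,brassloc(I,n,x),x,0,True))
    x=(.475,-.2); print(n,'spacer',fit(n,SP,brassloc(I,n,x),x))
I=np.load('top0.npz')['I']; g=cv2.cvtColor(I,cv2.COLOR_RGB2GRAY)
mk=(g<105).astype(np.uint8); mk=cv2.morphologyEx(mk,cv2.MORPH_CLOSE,np.ones((5,5)))
k,l=cv2.connectedComponents(mk); m=l==l[215,235]
print('stand',fit('top',ST[:1],m,(.465,.268)))
# bumps: maximise brightness
gf=g.astype(np.float32)
bg=gf-cv2.medianBlur(g,7)
def sc(p):
    a=np.radians(p[2]+np.array([0,-40,-80,180,140,100])); X=np.c_[p[0]/1e3+.047*np.cos(a),p[1]/1e3+.047*np.sin(a),np.full(6,.0115)]
    q=proj('top',X).astype(np.float32); return -cv2.remap(cv2.GaussianBlur(bg,(0,0),.8),q[None,:,0],q[None,:,1],cv2.INTER_CUBIC).sum()
p0=np.array([466,270,-4.]); best=min((minimize(sc,p0+[dx,dy,da],method='Nelder-Mead') for dx in(-4,0,4) for dy in(-4,0,4) for da in(-4,0,4)),key=lambda r:r.fun)
print('bumps',best.x.round(2),best.fun)
print(proj('top',[best.x[0]/1e3,best.x[1]/1e3,.096]))
E
```

```text
top cap (array([526.11,  97.03,   2.46]), np.float64(15.7), np.float32(205.0))
top spacer (array([ 471.4 , -197.16]), np.float64(136.9), np.float32(138.0))
scene cap (array([529.17,  96.3 ,  -1.03]), np.float64(38.4), np.float32(223.0))
scene spacer (array([ 475.8 , -197.91]), np.float64(71.8), np.float32(303.0))
stand (array([465.66, 277.22]), np.float64(38.1), np.float32(1073.0))Traceback (most recent call last):
  File "<stdin>", line 16, in <module>
  File "<stdin>", line 16, in <genexpr>
    res = _minimize_neldermead(fun, x0, args, callback, bounds=bounds,
                               **options)
    fxr = func(xr)
    fx = function(np.copy(x), *(wrapper_args + args))
  File "<stdin>", line 15, in sc
  File "h.py", line 11, in proj
    p,R,t=cam(n); c=np.atleast_2d(X)@R.T+t
          ~~~^^^
  File "h.py", line 5, in cam
    p=camera_params(n); R=cv2.Rodrigues(np.array(p['rvec'],float))[0]; return p,R,np.array(p['tvec'],float).ravel()
ValueError: time passes only in moves, steps and waits
```

```bash
sed -i 's/^def cam(n):/import functools\n@functools.lru_cache\ndef cam(n):/' h.py
python3 - <<'E'
from fit import *
I=np.load('top0.npz')['I']; g=cv2.cvtColor(I,cv2.COLOR_RGB2GRAY)
bg=cv2.GaussianBlur(g.astype(np.float32)-cv2.medianBlur(g,7),(0,0),.8)
def sc(p):
    a=np.radians(p[2]+np.array([0,-40,-80,180,140,100])); X=np.c_[p[0]/1e3+.047*np.cos(a),p[1]/1e3+.047*np.sin(a),np.full(6,.0115)]
    q=proj('top',X).astype(np.float32); return -cv2.remap(bg,q[None,:,0],q[None,:,1],cv2.INTER_CUBIC).sum()
p0=np.array([466,276,-4.]); best=min((minimize(sc,p0+[dx,dy,da],method='Nelder-Mead') for dx in(-4,0,4) for dy in(-4,0,4) for da in(-4,0,4)),key=lambda r:r.fun)
print('bumps',best.x.round(2),best.fun); print(get_obs()['clock'])
for n in('top','scene'):
    print(n,proj(n,[[best.x[0]/1e3,best.x[1]/1e3,z] for z in(.01,.096)]).round(1))
# depth-based stem points
for n in('top','scene'):
    W=cloud(n,np.load(n+'0.npz')['D']); m=(np.hypot(W[...,0]-.466,W[...,1]-.276)<.03)&(W[...,2]>.07); print(n,m.sum(),W[m].mean(0).round(4))
print(I[204,379-9:379+10].tolist())
E
```

```text
bumps [466.06 277.82  -4.7 ] -119.72280883789062
0.8
top [[221.1 207.9]
 [215.1 205.1]]
scene [[303.6 165.4]
 [302.4 145.4]]
top 70 [0.4665 0.2766 0.0908]
scene 53 [0.47   0.2682 0.0848]
[[160, 127, 46], [179, 141, 63], [156, 134, 100], [144, 137, 127], [139, 133, 127], [140, 134, 127], [137, 131, 125], [135, 129, 122], [128, 124, 117], [129, 124, 116], [127, 121, 115], [134, 127, 121], [135, 130, 122], [128, 124, 115], [107, 96, 84], [112, 91, 42], [164, 131, 47], [167, 138, 67], [139, 121, 93]]
```

```bash
python3 - <<'E'
from h import *
print(tcp_to_grasp)
for n in('top','scene'):
    W=cloud(n,np.load(n+'0.npz')['D']).reshape(-1,3); W=W[~np.isnan(W[:,0])]
    m=(W[:,0]>.24)&(W[:,0]<.485)&(W[:,1]>-.175)&(W[:,1]<.215)
    for z in(.03,.06,.1,.14,.17):
        P=W[m&(W[:,2]>z)&(W[:,2]<.3)]
        if len(P)>8: b=cv2.boxPoints(cv2.minAreaRect(P[:,:2].astype(np.float32))); print(n,z,len(P),b.round(3).tolist())
E
```

```text
0.0188
top 0.03 4467 [[0.27799999713897705, 0.16300000250339508], [0.35100001096725464, -0.19900000095367432], [0.4790000021457672, -0.17399999499320984], [0.4059999883174896, 0.18799999356269836]]
top 0.06 3899 [[0.2849999964237213, 0.164000004529953], [0.33799999952316284, -0.1379999965429306], [0.45899999141693115, -0.11699999868869781], [0.40700000524520874, 0.1850000023841858]]
top 0.1 2096 [[0.3149999976158142, 0.15199999511241913], [0.3630000054836273, -0.11699999868869781], [0.44600000977516174, -0.10300000011920929], [0.39899998903274536, 0.16699999570846558]]
top 0.14 1638 [[0.3529999852180481, 0.1589999943971634], [0.4009999930858612, -0.10999999940395355], [0.44600000977516174, -0.10300000011920929], [0.39800000190734863, 0.16699999570846558]]
top 0.17 1279 [[0.3610000014305115, 0.1599999964237213], [0.40799999237060547, -0.1080000028014183], [0.4449999928474426, -0.10199999809265137], [0.39800000190734863, 0.16699999570846558]]
scene 0.03 3747 [[0.26899999380111694, 0.1550000011920929], [0.3580000102519989, -0.20600000023841858], [0.48399999737739563, -0.17499999701976776], [0.39500001072883606, 0.18700000643730164]]
scene 0.06 3203 [[0.2879999876022339, 0.16200000047683716], [0.34200000762939453, -0.14499999582767487], [0.46399998664855957, -0.12399999797344208], [0.4099999964237213, 0.18400000035762787]]
scene 0.1 1650 [[0.34200000762939453, 0.15199999511241913], [0.38999998569488525, -0.12099999934434891], [0.4490000009536743, -0.10999999940395355], [0.4009999930858612, 0.16300000250339508]]
scene 0.14 1084 [[0.3580000102519989, 0.1550000011920929], [0.4050000011920929, -0.11699999868869781], [0.4490000009536743, -0.10999999940395355], [0.4020000100135803, 0.16300000250339508]]
scene 0.17 659 [[0.36399999260902405, 0.15600000321865082], [0.41200000047683716, -0.11599999666213989], [0.44999998807907104, -0.10999999940395355], [0.4009999930858612, 0.16300000250339508]]
```

```bash
cat >> h.py <<'E'
def hd(o=None):
    o=o or get_obs(); y=Ro.from_euler('xyz',o['orientation'],degrees=True).apply([0,1,0]); return np.degrees(np.arctan2(y[1],y[0]))
def go(x,y,z,H=None):
    o=get_obs(); M=Ro.from_euler('xyz',o['orientation'],degrees=True); d=M.inv().apply(np.array([x,y,z])-o['tool_pos'])*1e3
    print('t',round(o['clock'],2),'pos',o['tool_pos'].round(4),'H',round(hd(o),2),'xaxis',M.apply([1,0,0]).round(3),'F',o['force'].round(1),'M',o['moment'].round(2),'open',round(o['opening']*1e3,1),'| lin',d.round(1), 'twist(after)' , None if H is None else round(-np.radians((H-hd(o)+90)%180-90),4))
E
python3 -m pendant '[{"claw":87,"linear":[0,26.8,-29],"twist":0},{"claw":87,"linear":[0,26.8,-29],"twist":0},{"claw":87,"linear":[0,26.8,-29],"twist":0},{"claw":87,"linear":[0,26.8,-29],"twist":0},{"claw":87,"linear":[0,26.8,-29],"twist":0},{"claw":87,"linear":[0,26.8,-29],"twist":0},{"claw":87,"linear":[0,26.8,-29],"twist":0},{"claw":87,"linear":[0,26.8,-29],"twist":0},{"claw":87,"linear":[0,26.8,-29],"twist":0},{"claw":87,"linear":[0,26.8,-29],"twist":0}]'
python3 -m pendant '[{"claw":87,"linear":[0,26.8,-29],"twist":0},{"claw":87,"linear":[0,26.8,-29],"twist":0},{"claw":87,"linear":[0,26.8,-29],"twist":0},{"claw":87,"linear":[0,26.8,-29],"twist":0},{"claw":87,"linear":[0,26.8,-29],"twist":0},{"claw":87,"linear":[0,38.7,-9.5],"twist":0},{"claw":87,"linear":[0,38.7,-9.5],"twist":0},{"claw":87,"linear":[0,38.7,-9.5],"twist":0},{"claw":87,"linear":[0,38.7,-9.5],"twist":0},{"claw":87,"linear":[0,38.7,-9.5],"twist":0}]'
python3 -m pendant '[{"claw":87,"linear":[0,38.7,-9.5],"twist":0},{"claw":87,"linear":[0,38.7,-9.5],"twist":0},{"claw":87,"linear":[0,38.7,-9.5],"twist":0},{"claw":87,"linear":[0,0,0],"twist":0.095},{"claw":87,"linear":[0,0,0],"twist":0.095},{"claw":87,"linear":[30,0,0],"twist":0.095},{"claw":87,"linear":[35,0,0],"twist":0},{"claw":87,"linear":[35,0,0],"twist":0},{"claw":87,"linear":[20,0,0],"twist":0},{"claw":87,"linear":[0,0,0],"twist":0}]'
python3 -c "
from h import *
go(.4735,-.1975,.005,55)"
```

```text
clock: 1.63
tool_pos: [0.4049, 0.2918, 0.227]
orientation: [-106.3, 89.9, 55.1]
force: [0.1, 1.1, -0.3]
opening: 0.0873
clock: 2.47
tool_pos: [0.4822, -0.08, 0.227]
orientation: [-150.5, 89.9, 11.0]
force: [1.2, 0.1, -0.4]
opening: 0.0868
clock: 3.3
tool_pos: [0.4697, -0.197, 0.1025]
orientation: [26.8, 89.6, 171.9]
force: [-1.3, 0.7, -0.5]
opening: 0.0868
t 3.3 pos [ 0.4697 -0.197   0.1025] H -124.93 xaxis [-0.007  0.001 -1.   ] F [-1.3  0.7 -0.5] M [ 0.04  0.14 -0.04] open 86.8 | lin [97.4 -2.1 -4.1] twist(after) 0.0012
```

```bash

python3 -m pendant '[{"claw":87,"linear":[20,-2,-4],"twist":0},{"claw":87,"linear":[25,0,0],"twist":0},{"claw":87,"linear":[25,0,0],"twist":0},{"claw":87,"linear":[17,0,0],"twist":0},{"claw":87,"linear":[10,0,0],"twist":0},{"claw":87,"linear":[0,0,0],"twist":0},{"claw":40,"linear":[0,0,0],"twist":0},{"claw":40,"linear":[0,0,0],"twist":0},{"claw":40,"linear":[0,0,0],"twist":0},{"claw":40,"linear":[0,0,0],"twist":0}]'
python3 - <<'E'
from h import *
I,D=snapshot('scene')
go(.4735,-.1975,.005,-5)
uv=proj('scene',[[.4735,-.1975,.03]])[0].astype(int); c=I[uv[1]-60:uv[1]+40,uv[0]-60:uv[0]+60]
cv2.imwrite('pics/g1.png',cv2.resize(c,None,fx=5,fy=5)[...,::-1])
E
```

```text
clock: 4.13
tool_pos: [0.4781, -0.198, 0.0108]
orientation: [-148.5, 89.9, -3.4]
force: [0.1, 0.1, -0.2]
opening: 0.0658
t 4.18 pos [ 0.4779 -0.198   0.0105] H -124.88 xaxis [ 0.002 -0.    -1.   ] F [-1.   0.4 -0.5] M [-0.01  0.01  0.01] open 61.7 | lin [5.5 2.1 3.9] twist(after) 1.0493
```

View pics/g1.png

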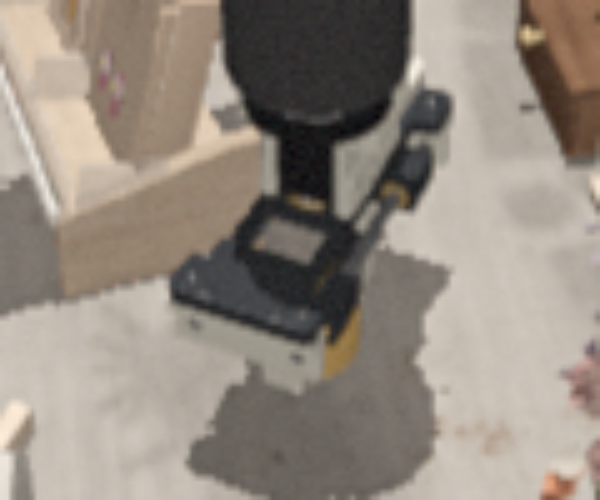

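```bash

python3 -m pendant '[{"claw":66,"linear":[0,2,4],"twist":0},{"claw":66,"linear":[5,0,0],"twist":0},{"claw":40,"linear":[0,0,0],"twist":0},{"claw":40,"linear":[0,0,0],"twist":0},{"claw":40,"linear":[0,0,0],"twist":0},{"claw":40,"linear":[0,0,0],"twist":0},{"claw":62,"linear":[0,0,0],"twist":0},{"claw":68,"linear":[0,0,0],"twist":0},{"claw":70,"linear":[0,0,0],"twist":0.05},{"claw":70,"linear":[0,0,0],"twist":0.11}]'
python3 -m pendant '[{"claw":70,"linear":[0,0,0],"twist":0.11},{"claw":70,"linear":[0,0,0],"twist":0.11},{"claw":70,"linear":[0,0,0],"twist":0.11},{"claw":70,"linear":[0,0,0],"twist":0.11},{"claw":70,"linear":[0,0,0],"twist":0.11},{"claw":70,"linear":[0,0,0],"twist":0.11},{"claw":70,"linear":[0,0,0],"twist":0.11},{"claw":60,"linear":[0,0,0],"twist":0.12},{"claw":40,"linear":[0,0,0],"twist":0},{"claw":40,"linear":[0,0,0],"twist":0}]'
python3 -m pendant '[{"claw":40,"linear":[0,0,0],"twist":0},{"claw":40,"linear":[0,0,0],"twist":0},{"claw":40,"linear":[0,0,0],"twist":0},{"claw":40,"linear":[0,0,0],"twist":0},{"claw":40,"linear":[-10,0,0],"twist":0},{"claw":40,"linear":[-35,0,0],"twist":0},{"claw":40,"linear":[-40,0,0],"twist":0},{"claw":40,"linear":[-40,0,0],"twist":0},{"claw":40,"linear":[-40,0,0],"twist":0},{"claw":40,"linear":[-40,0,0],"twist":0}]'
python3 -c "
from h import *
go(.468,.2775,.21,-5)"
```

```text
clock: 5.02
tool_pos: [0.473, -0.1973, 0.0047]
orientation: [-152.3, 90.0, -16.4]
force: [0.9, 0.3, -0.4]
opening: 0.0689
clock: 5.85
tool_pos: [0.4729, -0.1973, 0.0046]
orientation: [-101.6, 90.0, -16.5]
force: [0.2, -0.1, 0.7]
opening: 0.0555
clock: 6.68
tool_pos: [0.4718, -0.1972, 0.2123]
orientation: [-46.6, 90.0, 38.4]
force: [1.8, -0.6, -1.0]
opening: 0.0538
t 6.68 pos [ 0.4718 -0.1972  0.2123] H 174.98 xaxis [ 0.  0. -1.] F [ 1.8 -0.6 -1. ] M [ 0.01 -0.37  0.02] open 53.8 | lin [  2.4  45.4 472.6] twist(after) -0.0004
```

```bash

python3 -m pendant '[{"claw":40,"linear":[-10,-1.2,38],"twist":0},{"claw":40,"linear":[-8,-1.2,40],"twist":0},{"claw":40,"linear":[0,-1.2,40],"twist":0},{"claw":40,"linear":[0,-1.2,40],"twist":0},{"claw":40,"linear":[0,-1.2,40],"twist":0},{"claw":40,"linear":[0,-1.2,40],"twist":0},{"claw":40,"linear":[0,8.8,39],"twist":0},{"claw":40,"linear":[0,8.8,39],"twist":0},{"claw":40,"linear":[0,8.8,39],"twist":0},{"claw":40,"linear":[0,8.8,39],"twist":0}]'
python3 -m pendant '[{"claw":40,"linear":[0,8.8,39],"twist":0},{"claw":40,"linear":[0,8.8,39],"twist":0},{"claw":40,"linear":[20,0,0],"twist":0},{"claw":40,"linear":[30,0,0],"twist":0},{"claw":40,"linear":[25,0,0],"twist":0},{"claw":40,"linear":[13,0,0],"twist":0},{"claw":40,"linear":[0,0,0],"twist":0},{"claw":40,"linear":[0,0,0],"twist":0},{"claw":40,"linear":[0,0,0],"twist":0},{"claw":40,"linear":[0,0,0],"twist":0}]'
python3 - <<'E'
from h import *
go(.468,.2775,.13,-5)
for n in('scene','top'):
    I,D=snapshot(n); np.savez(n+'1.npz',I=I,D=D)
o=get_obs()['tool_pos']; c=[]
for n in('scene','top'):
    I=np.load(n+'1.npz')['I'].copy(); u,v=proj(n,[[.468,.2775,.09]])[0].astype(int)
    c.append(cv2.resize(I[v-35:v+35,u-40:u+40],None,fx=4.9,fy=4.9,interpolation=cv2.INTER_CUBIC))
    print(n,u,v)
cv2.imwrite('pics/h1.png',np.hstack(c)[...,::-1])
E
```

```text
clock: 7.52
tool_pos: [0.4784, 0.1992, 0.2283]
orientation: [0.7, 90.0, 85.7]
force: [0.9, -0.6, -1.4]
opening: 0.0535
clock: 8.35
tool_pos: [0.4696, 0.2774, 0.1412]
orientation: [-41.1, 89.9, 43.9]
force: [-0.3, -0.3, -0.6]
opening: 0.0536
t 8.35 pos [0.4696 0.2774 0.1412] H 174.97 xaxis [ 0.002  0.002 -1.   ] F [-0.3 -0.3 -0.6] M [ 0.1  -0.08 -0.01] open 53.6 | lin [11.2  1.6 -0.1] twist(after) -0.0006
scene 303 146
top 215 204
```

View pics/h1.png

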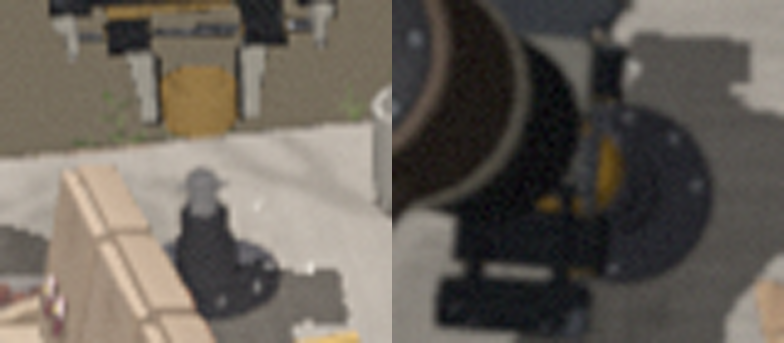

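```bash
python3 - <<'E'
from fit import *
I=np.load('scene1.npz')['I']; n='scene'
u,v=np.meshgrid(np.arange(640),np.arange(400))
h=cv2.cvtColor(I,cv2.COLOR_RGB2HSV)
b=(h[...,0]>8)&(h[...,0]<34)&(h[...,1]>125)&(h[...,2]>70)
m=b&(abs(u-303)<11)&(v>119)&(v<142); print('brass px',m.sum(),'cent',u[m].mean(),v[m].mean(), np.ptp(u[m]),v[m].min(),v[m].max())
c=proj(n,[[.4696,.2774,.152]])[0]; 
P=SP[0]+[.4696,.2774,.1362]; q=proj(n,P); print('pred spacer',q.min(0).round(1),q.max(0).round(1),q.mean(0).round(1))
for r in range(142,166): 
    w=[u for u in range(290,318) if m[r,u]] 
    print(r,[int(x) for x in I[r,292:314].astype(int).sum(1)//3])
x=(.468,.2775)
for nm,P in(('stem.07',circ(.011,.072)),('top',circ(.0095,.096)),('spig',circ(.019,.05))):
    q=proj(n,P+[x[0],x[1],0]); print(nm,q.min(0).round(1),q.max(0).round(1))
E
```

```text
brass px 177 cent 303.0 131.09604519774012 15 125 138
pred spacer [294.6 123.6] [310.5 139.1] [302.6 131.3]
142 [178, 177, 176, 180, 182, 184, 184, 181, 184, 184, 181, 180, 179, 178, 173, 170, 169, 169, 163, 165, 167, 170]
143 [179, 175, 177, 179, 180, 182, 182, 182, 184, 183, 185, 183, 182, 180, 180, 178, 172, 169, 166, 164, 163, 166]
144 [181, 179, 178, 179, 180, 179, 180, 181, 183, 184, 181, 176, 173, 175, 180, 178, 172, 168, 168, 163, 164, 164]
145 [181, 177, 175, 178, 180, 180, 179, 182, 181, 174, 158, 135, 139, 152, 163, 177, 176, 173, 172, 168, 167, 162]
146 [175, 174, 172, 174, 177, 177, 174, 177, 175, 145, 118, 116, 115, 116, 136, 169, 182, 180, 178, 177, 174, 171]
147 [171, 168, 165, 163, 166, 166, 164, 169, 160, 124, 118, 122, 126, 123, 120, 144, 167, 170, 177, 178, 179, 177]
148 [168, 166, 159, 159, 159, 161, 160, 152, 143, 117, 118, 127, 125, 118, 113, 119, 140, 158, 177, 177, 177, 177]
149 [166, 163, 164, 165, 163, 161, 156, 144, 137, 119, 114, 118, 118, 117, 109, 127, 162, 174, 181, 182, 180, 181]
150 [172, 171, 170, 169, 169, 165, 159, 150, 147, 125, 114, 121, 121, 11
[... 1018 characters left out ...]
160 [176, 173, 172, 163, 148, 130, 112, 60, 51, 59, 56, 60, 61, 59, 55, 57, 54, 48, 56, 89, 103, 122]
161 [176, 175, 175, 166, 123, 97, 84, 56, 48, 54, 57, 59, 58, 59, 58, 59, 52, 52, 55, 74, 95, 96]
162 [177, 174, 176, 171, 142, 99, 78, 49, 58, 56, 64, 55, 60, 60, 58, 57, 56, 50, 56, 71, 101, 100]
163 [178, 176, 177, 176, 171, 125, 87, 54, 53, 59, 53, 62, 56, 50, 61, 57, 57, 57, 56, 73, 103, 105]
164 [180, 178, 177, 177, 178, 153, 91, 46, 51, 58, 58, 55, 57, 64, 59, 59, 54, 53, 55, 65, 90, 86]
165 [181, 177, 177, 176, 179, 170, 119, 48, 49, 55, 60, 61, 58, 58, 64, 56, 59, 56, 54, 40, 56, 56]
stem.07 [300.3 149.6] [306.3 152.7]
top [300.3 144. ] [305.6 146.7]
spig [298.4 153.6] [308.8 159. ]
```

The view shows the spacer held square between the pads at crop (200,100), almost exactly above the stem at (203,185). The remaining error is about 1–2 mm in x. I'll lower it while watching the force.

```bash

python3 -m pendant '[{"claw":40,"linear":[0,2.4,0],"twist":0},{"claw":40,"linear":[20,0,0],"twist":0},{"claw":40,"linear":[12,0,0],"twist":0},{"claw":40,"linear":[8,0,0],"twist":0},{"claw":40,"linear":[6,0,0],"twist":0},{"claw":40,"linear":[6,0,0],"twist":0},{"claw":40,"linear":[5,0,0],"twist":0},{"claw":40,"linear":[5,0,0],"twist":0},{"claw":40,"linear":[0,0,0],"twist":0},{"claw":40,"linear":[0,0,0],"twist":0}]'
python3 -c "
from h import *
go(.467,.2775,.041,-5)"
```

```text
clock: 9.28
tool_pos: [0.4665, 0.2771, 0.0775]
orientation: [166.5, 90.0, -108.6]
force: [0.0, -0.4, -0.6]
opening: 0.0536
t 9.28 pos [0.4665 0.2771 0.0775] H 174.96 xaxis [-0. -0. -1.] F [ 0.  -0.4 -0.6] M [ 0.11 -0.13  0.  ] open 53.6 | lin [36.5 -0.5  0.5] twist(after) -0.0007
```

```bash

python3 -m pendant '[{"claw":40,"linear":[3,0,0],"twist":0},{"claw":40,"linear":[3,0,0],"twist":0},{"claw":40,"linear":[2,0,0],"twist":0},{"claw":40,"linear":[2,0,0],"twist":0},{"claw":40,"linear":[2,0,0],"twist":0},{"claw":40,"linear":[2,0,0],"twist":0},{"claw":40,"linear":[2,0,0],"twist":0},{"claw":40,"linear":[2,0,0],"twist":0},{"claw":40,"linear":[0,0,0],"twist":0},{"claw":40,"linear":[0,0,0],"twist":0}]'
python3 -c "
from h import *
go(.467,.2775,.041,-5)"
```

```text
clock: 10.12
tool_pos: [0.4665, 0.277, 0.0594]
orientation: [159.1, 90.0, -115.9]
force: [0.3, 0.2, -1.4]
opening: 0.0535
t 10.12 pos [0.4665 0.277  0.0594] H 174.96 xaxis [-0. -0. -1.] F [ 0.3  0.2 -1.4] M [ 0.08 -0.12 -0.03] open 53.5 | lin [18.4 -0.5  0.5] twist(after) -0.0007
```

```bash

python3 -m pendant '[{"claw":40,"linear":[3,0,0],"twist":0},{"claw":40,"linear":[3,0,0],"twist":0},{"claw":40,"linear":[3,0,0],"twist":0},{"claw":40,"linear":[3,0,0],"twist":0},{"claw":40,"linear":[2,0,0],"twist":0},{"claw":40,"linear":[2,0,0],"twist":0},{"claw":40,"linear":[1,0,0],"twist":0},{"claw":40,"linear":[1,0,0],"twist":0},{"claw":40,"linear":[1,0,0],"twist":0},{"claw":40,"linear":[0,0,0],"twist":0}]'
python3 -c "
from h import *
go(.467,.2775,.041,-5)"
```

```text
clock: 10.95
tool_pos: [0.4665, 0.2771, 0.0406]
orientation: [-175.0, 90.0, -90.1]
force: [-0.9, -0.9, -0.8]
opening: 0.0537
t 10.95 pos [0.4665 0.2771 0.0406] H 174.96 xaxis [-0. -0. -1.] F [-0.9 -0.9 -0.8] M [-0.02 -0.19  0.01] open 53.7 | lin [-0.4 -0.5  0.5] twist(after) -0.0007
```

```bash

python3 -m pendant '[{"claw":40,"linear":[0.5,0,0],"twist":0},{"claw":40,"linear":[0.5,0,0],"twist":0},{"claw":40,"linear":[0.5,0,0],"twist":0},{"claw":40,"linear":[0,0,0],"twist":0},{"claw":40,"linear":[0,0,0],"twist":0},{"claw":40,"linear":[0,0,0],"twist":0},{"claw":40,"linear":[0,0,0],"twist":0},{"claw":40,"linear":[0,0,0],"twist":0},{"claw":40,"linear":[0,0,0],"twist":0},{"claw":40,"linear":[0,0,0],"twist":0}]'
python3 -c "
from h import *
go(.467,.2775,.041,-5)"
```

```text
clock: 11.78
tool_pos: [0.4665, 0.2772, 0.0405]
orientation: [-54.5, 90.0, 30.5]
force: [-4.7, -2.1, 14.3]
opening: 0.0534
t 11.78 pos [0.4665 0.2772 0.0405] H 174.99 xaxis [ 0.001  0.    -1.   ] F [-4.7 -2.1 14.3] M [-0.71  1.96  0.02] open 53.4 | lin [-0.5 -0.4  0.4] twist(after) -0.0003
```

```bash

python3 -m pendant '[{"claw":60,"linear":[-1,0,0],"twist":0},{"claw":75,"linear":[0,0,0],"twist":0},{"claw":80,"linear":[0,0,0],"twist":0},{"claw":80,"linear":[0,0,0],"twist":0},{"claw":80,"linear":[-10,0,0],"twist":0},{"claw":80,"linear":[-30,0,0],"twist":0},{"claw":80,"linear":[-40,0,0],"twist":0},{"claw":80,"linear":[-40,0,0],"twist":0.05},{"claw":80,"linear":[-40,0,0],"twist":0.1},{"claw":80,"linear":[-20,0,0],"twist":0.12}]'
python3 -m pendant '[{"claw":80,"linear":[0,0,0],"twist":0.12},{"claw":80,"linear":[0,0,0],"twist":0.12},{"claw":80,"linear":[0,0,0],"twist":0.12},{"claw":80,"linear":[0,0,0],"twist":0.12},{"claw":80,"linear":[0,0,0],"twist":0.12},{"claw":80,"linear":[0,0,0],"twist":0.12},{"claw":80,"linear":[0,0,0],"twist":0.12},{"claw":80,"linear":[0,0,0],"twist":0.12},{"claw":80,"linear":[0,0,0],"twist":0.12},{"claw":80,"linear":[0,0,0],"twist":0.1}]'
python3 - <<'E'
from fit import *
go(.5277,.0965,.15,92)
for n in('scene','top'):
    I,D=snapshot(n); np.savez(n+'2.npz',I=I,D=D)
I=np.load('scene2.npz')['I'];J=np.load('top2.npz')['I']
a=cv2.resize(I[130:200,265:345],None,fx=4.9,fy=4.9,interpolation=cv2.INTER_CUBIC)
b=cv2.resize(J[170:240,190:270],None,fx=4.9,fy=4.9,interpolation=cv2.INTER_CUBIC)
cv2.imwrite('pics/seat.png',np.hstack([a,b])[...,::-1])
E
```

```text
clock: 12.62
tool_pos: [0.4679, 0.2779, 0.2262]
orientation: [-31.3, 89.6, 38.0]
force: [0.9, 1.2, 0.2]
opening: 0.0801
clock: 13.45
tool_pos: [0.4664, 0.2769, 0.2207]
orientation: [26.8, 90.0, 28.3]
force: [-0.1, -0.9, -0.2]
opening: 0.08
t 13.45 pos [0.4664 0.2769 0.2207] H 91.52 xaxis [ 0.  0. -1.] F [-0.1 -0.9 -0.2] M [ 0.08 -0.2  -0.05] open 80.0 | lin [  70.7 -182.    56.5] twist(after) -0.0083
```

View pics/seat.png

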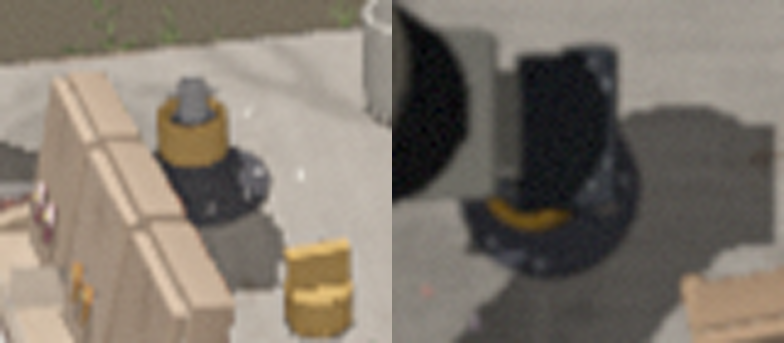

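The spacer sits level on the shoulder (crop (193,130)), with the stem showing above it. Now the brass cap.

```bash

python3 -m pendant '[{"claw":80,"linear":[0,-36.3,11.1],"twist":0},{"claw":80,"linear":[0,-36.3,11.1],"twist":0},{"claw":80,"linear":[0,-36.3,11.1],"twist":0},{"claw":80,"linear":[0,-36.3,11.1],"twist":0},{"claw":70,"linear":[0,-36.3,11.1],"twist":0},{"claw":60,"linear":[35,0,0],"twist":0},{"claw":55,"linear":[40,0,0],"twist":0},{"claw":50,"linear":[30,0,0],"twist":0},{"claw":50,"linear":[0,0,0],"twist":0},{"claw":50,"linear":[0,0,0],"twist":0}]'
python3 -c "
from h import *
go(.5268,.0968,.036,92)"
```

```text
clock: 14.38
tool_pos: [0.5274, 0.0969, 0.1147]
orientation: [-143.1, 89.8, -141.1]
force: [1.2, 0.4, -0.2]
opening: 0.051
t 14.38 pos [0.5274 0.0969 0.1147] H 92.03 xaxis [-0.003 -0.002 -1.   ] F [ 1.2  0.4 -0.2] M [ 0.09 -0.26  0.03] open 51.0 | lin [78.7  0.1 -0.4] twist(after) 0.0006
```

```bash

python3 -m pendant '[{"claw":50,"linear":[30,0,0],"twist":0},{"claw":50,"linear":[25,0,0],"twist":0},{"claw":50,"linear":[13,0,0],"twist":0},{"claw":50,"linear":[7,0,0],"twist":0},{"claw":50,"linear":[2,0,0],"twist":0},{"claw":50,"linear":[0,0,0],"twist":0},{"claw":5,"linear":[0,0,0],"twist":0},{"claw":5,"linear":[0,0,0],"twist":0},{"claw":5,"linear":[0,0,0],"twist":0},{"claw":5,"linear":[0,0,0],"twist":0}]'
python3 -m pendant '[{"claw":5,"linear":[0,0,0],"twist":0},{"claw":5,"linear":[0,0,0],"twist":0},{"claw":5,"linear":[0,0,0],"twist":0},{"claw":5,"linear":[0,0,0],"twist":0},{"claw":5,"linear":[0,0,0],"twist":0},{"claw":5,"linear":[0,0,0],"twist":0},{"claw":5,"linear":[0,0,0],"twist":0},{"claw":5,"linear":[-10,0,0],"twist":0},{"claw":5,"linear":[-30,0,0],"twist":0},{"claw":5,"linear":[-40,0,0],"twist":0}]'
python3 -c "
from h import *
go(.4668,.2772,.20,-4.7+90)"
```

```text
clock: 15.22
tool_pos: [0.5283, 0.0977, 0.0388]
orientation: [26.5, 89.9, 28.4]
force: [0.1, -0.4, 0.4]
opening: 0.029
clock: 16.05
tool_pos: [0.5256, 0.0965, 0.1165]
orientation: [-156.9, 89.6, -155.1]
force: [2.1, 1.0, -1.0]
opening: 0.0116
t 16.05 pos [0.5256 0.0965 0.1165] H 91.85 xaxis [-0.006 -0.003 -1.   ] F [ 2.1  1.  -1. ] M [ 0.22 -0.39 -0.  ] open 11.6 | lin [-83.6 182.3 -53.5] twist(after) 0.1143
```

```bash

python3 -m pendant '[{"claw":5,"linear":[-35,0,0],"twist":0},{"claw":5,"linear":[-15,30,-8],"twist":0},{"claw":5,"linear":[0,36,-11],"twist":0},{"claw":5,"linear":[0,36,-11],"twist":0},{"claw":5,"linear":[0,36,-11],"twist":0},{"claw":5,"linear":[0,28,-8],"twist":0},{"claw":5,"linear":[0,16,-4.5],"twist":0},{"claw":5,"linear":[0,0,0],"twist":0.057},{"claw":5,"linear":[0,0,0],"twist":0.057},{"claw":5,"linear":[0,0,0],"twist":0}]'
python3 -m pendant '[{"claw":5,"linear":[0,0,0],"twist":0},{"claw":5,"linear":[0,0,0],"twist":0},{"claw":5,"linear":[0,0,0],"twist":0},{"claw":5,"linear":[0,0,0],"twist":0},{"claw":5,"linear":[0,0,0],"twist":0},{"claw":5,"linear":[0,0,0],"twist":0},{"claw":5,"linear":[0,0,0],"twist":0},{"claw":5,"linear":[0,0,0],"twist":0},{"claw":5,"linear":[0,0,0],"twist":0},{"claw":5,"linear":[0,0,0],"twist":0}]'
python3 - <<'E'
from fit import *
go(.4668,.2772,.135,85.3)
o=get_obs()
n='scene';I,D=snapshot(n); np.savez('scene3.npz',I=I,D=D)
u,v=np.meshgrid(np.arange(640),np.arange(400)); h=cv2.cvtColor(I,cv2.COLOR_RGB2HSV)
b=(h[...,0]>8)&(h[...,0]<34)&(h[...,1]>125)&(h[...,2]>70)
p=o['tool_pos']; z0=p[2]-.0372; q=proj(n,CAP[0]+[p[0],p[1],z0]); print('pred body',q.min(0).round(1),q.max(0).round(1),z0)
lo,hi=q.min(0),q.max(0)
for r in range(int(lo[1])-2,int(hi[1])+4):
    uu=[c for c in range(285,322) if b[r,c]]; print(r,(min(uu),max(uu),len(uu)) if uu else None)
S=np.vstack([circ(.027,.036),circ(.027,.068)])+[.4665,.277,0]; q=proj(n,S); print('pred spacer',q.min(0).round(1),q.max(0).round(1))
for r in range(152,166):
    uu=[c for c in range(285,322) if b[r,c]]; print(r,(min(uu),max(uu),len(uu)) if uu else None)
cv2.imwrite('pics/cap1.png',cv2.resize(I[90:190,245:365],None,fx=6,fy=6,interpolation=cv2.INTER_CUBIC)[...,::-1])
E
```

```text
clock: 16.88
tool_pos: [0.4679, 0.278, 0.1684]
orientation: [-175.5, 90.0, 179.7]
force: [-1.1, -0.4, -1.8]
opening: 0.0116
clock: 17.72
tool_pos: [0.4685, 0.2776, 0.1681]
orientation: [-129.0, 90.0, -133.6]
force: [0.2, 0.5, -1.1]
opening: 0.012
t 17.72 pos [0.4685 0.2776 0.1681] H 85.35 xaxis [-0. -0. -1.] F [ 0.2  0.5 -1.1] M [ 0.04 -0.14 -0.  ] open 12.0 | lin [33.1 -0.6 -1.6] twist(after) 0.0009
pred body [295.2 125.4] [309.4 140. ] 0.13086165681218992
123 (297, 307, 3)
124 (297, 308, 4)
125 (297, 308, 4)
126 (297, 308, 4)
127 (297, 308, 4)
128 (297, 308, 4)
129 (297, 308, 4)
130 (297, 308, 6)
131 (297, 308, 12)
132 (297, 308, 12)
133 (297, 309, 13)
134 (297, 309, 13)
135 (297, 308, 12)
136 (297, 308, 12)
137 (297, 308, 12)
138 (298, 307, 10)
139 (301, 304, 3)
140 None
141 None
142 None
143 None
pred spacer [295.6 148.4] [310.7 163.6]
152 (298, 309, 3)
153 (298, 309, 3)
154 (298, 309, 3)
155 (298, 310, 6)
156 (298, 309, 12)
157 (298, 310, 13)
158 (298, 310, 13)
159 (298, 310, 13)
160 (298, 310, 13)
161 (298, 309, 12)
162 (299, 308, 10)
163 (301, 303, 2)
164 None
165 None
```

View pics/cap1.png

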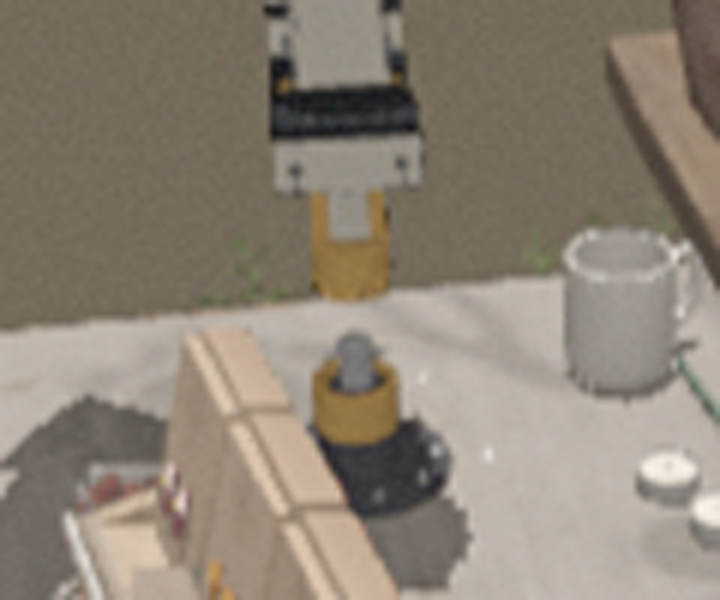

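The cap is held square and centred over the stem, with the body at crop (350,265) and the stem at (355,360). Lowering by steps with force checks.

```bash

python3 -m pendant '[{"claw":5,"linear":[0,-0.5,-1],"twist":0},{"claw":5,"linear":[15,0,0],"twist":0},{"claw":5,"linear":[8,0,0],"twist":0},{"claw":5,"linear":[4,0,0],"twist":0},{"claw":5,"linear":[3,0,0],"twist":0},{"claw":5,"linear":[3,0,0],"twist":0},{"claw":5,"linear":[2,0,0],"twist":0},{"claw":5,"linear":[2,0,0],"twist":0},{"claw":5,"linear":[1,0,0],"twist":0},{"claw":5,"linear":[0,0,0],"twist":0}]'
python3 -c "
from h import *
go(.4675,.2772,.107,85.3)"
```

```text
clock: 18.6
tool_pos: [0.4674, 0.2772, 0.13]
orientation: [-120.7, 90.0, -125.3]
force: [0.2, -0.5, -2.2]
opening: 0.0118
t 18.6 pos [0.4674 0.2772 0.13  ] H 85.35 xaxis [-0. -0. -1.] F [ 0.2 -0.5 -2.2] M [ 0.06 -0.17 -0.05] open 11.8 | lin [23.   0.   0.1] twist(after) 0.0008
```

```bash

python3 -m pendant '[{"claw":5,"linear":[1.5,0,0],"twist":0},{"claw":5,"linear":[1.5,0,0],"twist":0},{"claw":5,"linear":[1.5,0,0],"twist":0},{"claw":5,"linear":[1.5,0,0],"twist":0},{"claw":5,"linear":[1.5,0,0],"twist":0},{"claw":5,"linear":[1.5,0,0],"twist":0},{"claw":5,"linear":[1,0,0],"twist":0},{"claw":5,"linear":[1,0,0],"twist":0},{"claw":5,"linear":[0,0,0],"twist":0},{"claw":5,"linear":[0,0,0],"twist":0}]'
python3 -c "
from h import *
go(.4675,.2772,.107,85.3)"
```

```text
clock: 19.43
tool_pos: [0.4674, 0.2772, 0.119]
orientation: [-106.0, 90.0, -110.7]
force: [0.6, 0.4, -1.2]
opening: 0.0117
t 19.43 pos [0.4674 0.2772 0.119 ] H 85.35 xaxis [-0. -0. -1.] F [ 0.6  0.4 -1.2] M [-0.   -0.17 -0.05] open 11.7 | lin [12.   0.   0.1] twist(after) 0.0009
```

```bash

python3 -m pendant '[{"claw":5,"linear":[1.5,0,0],"twist":0},{"claw":5,"linear":[1.5,0,0],"twist":0},{"claw":5,"linear":[1.5,0,0],"twist":0},{"claw":5,"linear":[1.5,0,0],"twist":0},{"claw":5,"linear":[1.5,0,0],"twist":0},{"claw":5,"linear":[1,0,0],"twist":0},{"claw":5,"linear":[1,0,0],"twist":0},{"claw":5,"linear":[0.5,0,0],"twist":0},{"claw":5,"linear":[0.5,0,0],"twist":0},{"claw":5,"linear":[0,0,0],"twist":0}]'
python3 -c "
from h import *
go(.4675,.2772,.107,85.3)"
```

```text
clock: 20.27
tool_pos: [0.4674, 0.2771, 0.1084]
orientation: [-117.6, 90.0, -122.2]
force: [-0.5, -1.4, -0.8]
opening: 0.0115
t 20.27 pos [0.4674 0.2771 0.1084] H 85.35 xaxis [-0. -0. -1.] F [-0.5 -1.4 -0.8] M [-0.33 -0.18  0.  ] open 11.5 | lin [1.4 0.1 0.1] twist(after) 0.0008
```

```bash

python3 -m pendant '[{"claw":5,"linear":[0.4,0,0],"twist":0},{"claw":5,"linear":[0.4,0,0],"twist":0},{"claw":5,"linear":[0.4,0,0],"twist":0},{"claw":5,"linear":[0.3,0,0],"twist":0},{"claw":5,"linear":[0.3,0,0],"twist":0},{"claw":5,"linear":[0,0,0],"twist":0},{"claw":5,"linear":[0,0,0],"twist":0},{"claw":5,"linear":[0,0,0],"twist":0},{"claw":5,"linear":[0,0,0],"twist":0},{"claw":5,"linear":[0,0,0],"twist":0}]'
python3 -c "
from h import *
go(.4675,.2772,.107,85.3)"
```

```text
clock: 21.1
tool_pos: [0.4675, 0.2772, 0.108]
orientation: [24.5, 90.0, 19.9]
force: [-4.5, -2.1, 10.3]
opening: 0.0116
t 21.1 pos [0.4675 0.2772 0.108 ] H 85.37 xaxis [ 0.001  0.    -1.   ] F [-4.5 -2.1 10.3] M [-1.04  1.59 -0.01] open 11.6 | lin [ 1. -0. -0.] twist(after) 0.0013
```

The cap is seated: contact came at TCP 0.108 m and 0.070 + 0.038 was expected. I'll ease the push and turn 40° clockwise.

```bash

python3 -m pendant '[{"claw":5,"linear":[-0.6,0,0],"twist":0},{"claw":5,"linear":[0,0,0],"twist":0.06},{"claw":5,"linear":[0,0,0],"twist":0.06},{"claw":5,"linear":[0,0,0],"twist":0.06},{"claw":5,"linear":[0,0,0],"twist":0.06},{"claw":5,"linear":[0,0,0],"twist":0.06},{"claw":5,"linear":[0,0,0],"twist":0.05},{"claw":5,"linear":[0,0,0],"twist":0},{"claw":5,"linear":[0,0,0],"twist":0},{"claw":5,"linear":[0,0,0],"twist":0}]'
python3 -c "
from h import *
go(.4675,.2772,.108,45.3)"
```

```text
clock: 21.93
tool_pos: [0.4681, 0.2778, 0.1081]
orientation: [62.7, 89.9, 38.1]
force: [-0.6, -0.2, 5.1]
opening: 0.0117
t 21.93 pos [0.4681 0.2778 0.1081] H 65.41 xaxis [ 0.001  0.001 -1.   ] F [-0.6 -0.2  5.1] M [-0.03 -0.26 -0.03] open 11.7 | lin [ 0.1 -0.8 -0.3] twist(after) 0.351
```

```bash

python3 -m pendant '[{"claw":5,"linear":[0,0,0],"twist":0.06},{"claw":5,"linear":[0,0,0],"twist":0.06},{"claw":5,"linear":[0,0,0],"twist":0.06},{"claw":5,"linear":[0,0,0],"twist":0.06},{"claw":5,"linear":[0,0,0],"twist":0.06},{"claw":5,"linear":[0,0,0],"twist":0.05},{"claw":5,"linear":[0,0,0],"twist":0},{"claw":5,"linear":[0,0,0],"twist":0},{"claw":5,"linear":[0,0,0],"twist":0},{"claw":5,"linear":[0,0,0],"twist":0}]'
python3 - <<'E'
from fit import *
go(.4675,.2772,.108,45.3)
I,D=snapshot('scene'); J,D2=snapshot('top'); np.savez('f.npz',I=I,J=J)
u,v=proj('scene',[.4675,.2775,.09])[0].astype(int)
a=cv2.resize(I[v-30:v+30,u-30:u+30],(396,396),interpolation=cv2.INTER_CUBIC)
u,v=proj('top',[.4675,.2775,.01])[0].astype(int)
b=cv2.resize(J[v-30:v+30,u-30:u+30],(396,396),interpolation=cv2.INTER_CUBIC)
cv2.imwrite('pics/fin.png',np.hstack([a,b])[...,::-1])
n='scene'; a=np.radians(-4.7-40); 
for z,r in((.115,.022),(.0115,.047)):
  print(z,proj(n,[[.4675+s*r*np.cos(a),.2775+s*r*np.sin(a),z] for s in(-1,1)]).round(1).tolist())
E
```

```text
clock: 22.77
tool_pos: [0.4881, 0.2614, 0.1049]
orientation: [172.8, 85.5, 131.0]
force: [-21.0, 27.1, 5.8]
opening: 0.0126
t 22.77 pos [0.4881 0.2614 0.1049] H 48.15 xaxis [-0.052  0.06  -0.997] F [-21.   27.1   5.8] M [9.82 7.13 0.19] open 12.6 | lin [ -1.1  -1.9 -26.1] twist(after) 0.0497
0.115 [[297.7, 139.0], [307.5, 142.4]]
0.0115 [[294.1, 161.4], [314.2, 168.9]]
```

View pics/fin.png

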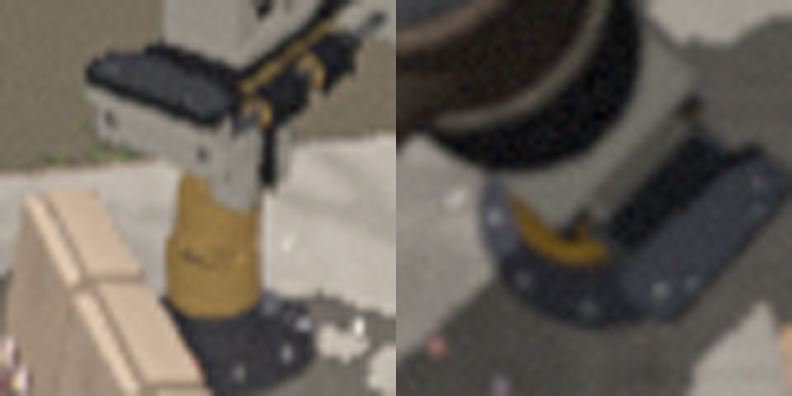

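```bash
python3 - <<'E'
from h import *
o=get_obs()
for k in('joint_pos','qvel','tau','force','moment'): print(k,o[k].round(2))
go(.4675,.2772,.108,45.3)
E
```

```text
joint_pos [  45.09   16.31  -20.74   -5.67  -52.76 -173.48]
qvel [ 0.1  -0.02  0.05  0.11 -0.04  0.01]
tau [-18.66 -43.79  19.13  14.46  -1.1   -0.27]
force [-20.35  25.83   6.09]
moment [9.72 7.11 0.2 ]
t 22.87 pos [0.4881 0.2614 0.1049] H 48.16 xaxis [-0.052  0.059 -0.997] F [-20.3  25.8   6.1] M [9.72 7.11 0.2 ] open 12.2 | lin [ -1.1  -1.9 -26.1] twist(after) 0.0499
```

The last joint ran into its range limit (-173.5°) near the end of the turn, so the fingers slid along the bar and now push sideways at about 33 N. I'll back the turn off, then regrip with the tool turned half round.

```bash

python3 -m pendant '[{"claw":5,"linear":[0,0,0],"twist":-0.05},{"claw":5,"linear":[0,0,0],"twist":-0.05},{"claw":5,"linear":[0,0,0],"twist":-0.05},{"claw":5,"linear":[0,0,0],"twist":-0.05},{"claw":5,"linear":[0,0,0],"twist":0},{"claw":5,"linear":[0,0,0],"twist":0},{"claw":5,"linear":[0,0,0],"twist":0},{"claw":5,"linear":[0,0,0],"twist":0},{"claw":5,"linear":[0,0,0],"twist":0},{"claw":5,"linear":[0,0,0],"twist":0}]'
python3 -c "
from h import *
go(.4675,.2772,.108,45.3);print(get_obs()['joint_pos'].round(1))"
```

```text
clock: 23.7
tool_pos: [0.4893, 0.2616, 0.1049]
orientation: [160.0, 85.5, 129.6]
force: [-14.4, 26.6, 1.2]
opening: 0.0122
t 23.7 pos [0.4893 0.2616 0.1049] H 59.53 xaxis [-0.05   0.06  -0.997] F [-14.4  26.6   1.2] M [ 9.42  4.96 -0.47] open 12.2 | lin [ -1.1   2.5 -26.9] twist(after) 0.2484
[  45.    16.3  -20.7   -5.6  -52.7 -162.1]
```

```bash

python3 -m pendant '[{"claw":5,"linear":[-1,0,-3],"twist":0},{"claw":5,"linear":[-1,0,-3],"twist":0},{"claw":5,"linear":[0,0,0],"twist":0},{"claw":14,"linear":[0,0,0],"twist":0},{"claw":20,"linear":[0,0,0],"twist":0},{"claw":30,"linear":[0,0,0],"twist":0},{"claw":45,"linear":[0,0,0],"twist":0},{"claw":45,"linear":[0,0,0],"twist":0},{"claw":45,"linear":[0,0,0],"twist":0},{"claw":45,"linear":[0,0,0],"twist":0}]'
python3 -c "
from h import *
go(.4675,.2772,.108,65);print(get_obs()['joint_pos'].round(1))"
```

```text
clock: 24.53
tool_pos: [0.4854, 0.2575, 0.107]
orientation: [165.8, 85.9, 135.3]
force: [-0.2, 0.2, 0.2]
opening: 0.0438
t 24.53 pos [0.4854 0.2575 0.107 ] H 59.46 xaxis [-0.05   0.05  -0.997] F [-0.2  0.2  0.2] M [-0.15 -0.34 -0.02] open 43.8 | lin [  0.8   7.8 -25.4] twist(after) -0.0966
[  45.3   15.9  -21.2   -5.1  -53.  -162.8]
```

```bash

python3 -m pendant '[{"claw":45,"linear":[-15,0,0],"twist":0},{"claw":45,"linear":[-30,0,0],"twist":0},{"claw":45,"linear":[-20,0,0],"twist":0},{"claw":45,"linear":[0,0,0],"twist":-0.12},{"claw":45,"linear":[0,0,0],"twist":-0.12},{"claw":45,"linear":[0,0,0],"twist":-0.12},{"claw":45,"linear":[0,0,0],"twist":-0.12},{"claw":45,"linear":[0,0,0],"twist":-0.12},{"claw":45,"linear":[0,0,0],"twist":-0.12},{"claw":45,"linear":[0,0,0],"twist":-0.12}]'
python3 -m pendant '[{"claw":45,"linear":[0,0,0],"twist":-0.12},{"claw":45,"linear":[0,0,0],"twist":-0.12},{"claw":45,"linear":[0,0,0],"twist":-0.12},{"claw":45,"linear":[0,0,0],"twist":-0.12},{"claw":45,"linear":[0,0,0],"twist":-0.12},{"claw":45,"linear":[0,0,0],"twist":-0.12},{"claw":45,"linear":[0,0,0],"twist":-0.12},{"claw":45,"linear":[0,0,0],"twist":-0.12},{"claw":45,"linear":[0,0,0],"twist":-0.12},{"claw":45,"linear":[0,0,0],"twist":-0.12}]'
python3 -m pendant '[{"claw":45,"linear":[0,0,0],"twist":-0.12},{"claw":45,"linear":[0,0,0],"twist":-0.12},{"claw":45,"linear":[0,0,0],"twist":-0.12},{"claw":45,"linear":[0,0,0],"twist":-0.12},{"claw":45,"linear":[0,0,0],"twist":-0.12},{"claw":45,"linear":[0,0,0],"twist":-0.12},{"claw":45,"linear":[0,0,0],"twist":-0.12},{"claw":45,"linear":[0,0,0],"twist":-0.12},{"claw":45,"linear":[0,0,0],"twist":-0.12},{"claw":45,"linear":[0,0,0],"twist":0}]'
python3 - <<'E'
from fit import *
I,D=snapshot('scene'); np.savez('scene4.npz',I=I,D=D)
go(.4675,.2772,.110,59.5);print(get_obs()['joint_pos'].round(1))
cv2.imwrite('pics/cap2.png',cv2.resize(I[110:180,265:345],None,fx=8,fy=8,interpolation=cv2.INTER_CUBIC)[...,::-1])
n='scene'
for yaw in(-5,-15,-25,-30,-35,-45,-55):
    q=proj(n,CAP[1]@Ro.from_euler('z',yaw,degrees=True).as_matrix().T+[.4675,.2775,.07]); print(yaw,((q-[265,110])*8).round(0).astype(int).tolist())
E
```

```text
clock: 25.37
tool_pos: [0.4887, 0.2543, 0.1718]
orientation: [117.2, 85.9, 135.2]
force: [-0.3, -0.4, -0.8]
opening: 0.0446
clock: 26.2
tool_pos: [0.4886, 0.2543, 0.1718]
orientation: [48.5, 85.9, 135.2]
force: [0.2, -0.2, -0.2]
opening: 0.0452
clock: 27.03
tool_pos: [0.4887, 0.2544, 0.1718]
orientation: [-13.5, 85.9, 135.1]
force: [-0.0, -0.6, 0.9]
opening: 0.0449
t 27.08 pos [0.4887 0.2544 0.1718] H -121.89 xaxis [-0.05   0.05  -0.997] F [ 0.1 -0.8  1.1] M [-0.18 -0.16  0.01] open 44.9 | lin [63.9 -7.2 25.6] twist(after) -0.0242
[ 44.9  12.3 -16.7  -4.7 -61.2  15.5]
-5 [[253, 281], [249, 221], [253, 267], [248, 208], [352, 275], [349, 215], [350, 262], [347, 202]]
-15 [[252, 276], [247, 217], [255, 263], [251, 204], [349, 279], [346, 220], [352, 266], [350, 207]]
-25 [[251, 272], [247, 212], [260, 259], [256, 200], [345, 283], [342, 224], [353, 270], [350, 211]]
-30 [[252, 270], [248, 210], [262, 257], [258, 198], [342, 285], [340, 226], [352, 273], [350, 213]]
-35 [[253, 268], [248, 208], [265, 255], [261, 196], [340, 287], [337, 227], [352, 275], [349, 215]]
-45 [[255, 263], [251, 204], [272, 252], [268, 193], [333, 290], [330, 231], [349, 279], [346, 220]]
-55 [[259, 259], [255, 200], [279, 250], [275, 191], [325, 293], [322, 233], [345, 283], [342, 224]]
```

View pics/cap2.png

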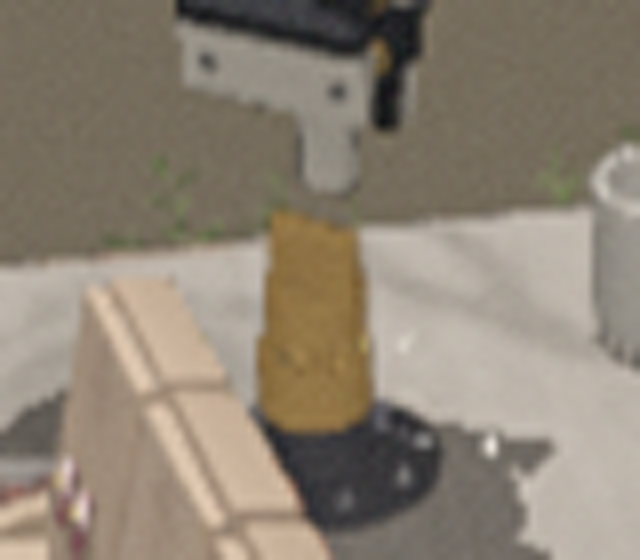

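```bash
python3 - <<'E'
from fit import *
d=np.load('scene4.npz'); I=d['I']; n='scene'
u,v=np.meshgrid(np.arange(640),np.arange(400)); h=cv2.cvtColor(I,cv2.COLOR_RGB2HSV)
lab=cv2.cvtColor(I,cv2.COLOR_RGB2LAB).astype(float)
b=lab[...,2]-128
box=(285,128,40,40); B=b[128:168,285:325]
print('b-channel'); 
for r in range(134,158,2): print(r,b[r,294:316].astype(int).tolist())
parts=CAP+[SP[0]+[0,0,-.034]]
bg=np.median(b[134:150,285:293]); fg=np.percentile(B,92); print(bg,fg)
m=np.clip((B-bg)/(fg-bg),0,1)
res=[]
for yaw in range(-85,11,5):
    def c(p): 
        R=render(n,parts,.4675+p[0]/1e3,.2775+p[1]/1e3,np.radians(yaw),.07,box); return ((cv2.GaussianBlur(R,(0,0),.6)-m)**2)[4:].sum()
    r=minimize(c,[0,0],method='Nelder-Mead',options=dict(initial_simplex=[[0,0],[5,0],[0,8]])); res.append((yaw,round(r.fun,2),r.x.round(1).tolist()))
print(*res,sep='\n')
W=cloud(n,d['D']); mm=(np.hypot(W[...,0]-.468,W[...,1]-.277)<.03)&(W[...,2]>.106)&(W[...,2]<.131); P=W[mm]
print(len(P)); A=np.c_[P[:,0],np.ones(len(P))]; print('front face slope deg',np.degrees(np.arctan(np.linalg.lstsq(A,P[:,1],rcond=None)[0][0])))
for x in sorted(P.round(3).tolist())[::6]: print(x)
E
```

```text
b-channel
134 [10, 10, 10, 10, 11, 13, 14, 10, 10, 11, 10, 10, 9, 7, 9, 12, 10, 9, 10, 10, 10, 10]
136 [11, 11, 11, 14, 17, 23, 26, 21, 17, 13, 9, 10, 9, 9, 11, 15, 10, 11, 9, 11, 10, 11]
138 [11, 10, 13, 13, 18, 29, 31, 30, 30, 29, 29, 30, 25, 19, 18, 16, 9, 7, 7, 7, 7, 7]
140 [9, 8, 6, 7, 16, 28, 29, 30, 30, 28, 30, 30, 30, 32, 31, 20, 8, 6, 6, 6, 7, 7]
142 [6, 6, 6, 6, 12, 27, 31, 31, 29, 29, 29, 29, 29, 29, 30, 22, 9, 6, 7, 7, 6, 7]
144 [6, 6, 6, 6, 21, 29, 29, 28, 29, 29, 29, 30, 31, 30, 30, 27, 15, 6, 6, 5, 7, 7]
146 [6, 5, 5, 6, 24, 32, 29, 29, 28, 29, 29, 29, 30, 30, 30, 28, 19, 9, 6, 6, 7, 7]
148 [6, 6, 5, 6, 25, 30, 30, 30, 30, 30, 30, 31, 30, 30, 30, 28, 19, 8, 6, 6, 7, 6]
150 [6, 6, 5, 6, 23, 31, 30, 29, 30, 31, 29, 30, 30, 29, 29, 28, 19, 8, 6, 7, 5, 6]
152 [7, 6, 6, 20, 30, 30, 30, 31, 30, 31, 31, 31, 30, 28, 28, 29, 28, 11, 6, 5, 6, 6]
154 [6, 6, 6, 25, 30, 27, 25, 29, 31, 30, 28, 30, 29, 31, 30, 28, 27, 13, 6, 6, 5, 7]
156 [5, 5, 5, 21, 30, 30, 31, 29, 28, 31, 30, 28, 30, 30, 28, 30, 26, 13, 6, 6, 6, 7]
10.0 30.0
(-85, np.float64(42.32), [1.7, 0.9])
(-80, np.float64(3
[... 296 characters left out ...]
at64(32.1), [2.2, -2.9])
(-35, np.float64(33.97), [2.6, -3.2])
(-30, np.float64(35.33), [2.7, -2.5])
(-25, np.float64(36.74), [2.8, -1.2])
(-20, np.float64(36.79), [2.5, -1.8])
(-15, np.float64(36.68), [2.3, -1.9])
(-10, np.float64(36.79), [2.3, -2.8])
(-5, np.float64(37.12), [2.6, -2.1])
(0, np.float64(38.59), [2.5, 0.1])
(5, np.float64(39.91), [2.4, -1.5])
(10, np.float64(40.69), [2.7, -0.7])
72
front face slope deg -35.18019903310522
[0.452, 0.282, 0.125]
[0.456, 0.278, 0.131]
[0.458, 0.275, 0.112]
[0.462, 0.275, 0.12]
[0.465, 0.272, 0.117]
[0.469, 0.271, 0.121]
[0.471, 0.263, 0.121]
[0.474, 0.26, 0.119]
[0.477, 0.258, 0.115]
[0.48, 0.25, 0.123]
[0.482, 0.261, 0.129]
[0.484, 0.255, 0.124]
```

```bash

python3 -m pendant '[{"claw":45,"linear":[0,-7.2,25.6],"twist":0},{"claw":45,"linear":[0,0,0],"twist":0.112},{"claw":45,"linear":[0,0,0],"twist":0.112},{"claw":45,"linear":[15,0,0],"twist":0},{"claw":45,"linear":[20,0,0],"twist":0},{"claw":45,"linear":[15,0,0],"twist":0},{"claw":45,"linear":[5,0,0],"twist":0},{"claw":45,"linear":[0,0,0],"twist":0},{"claw":45,"linear":[0,0,0],"twist":0},{"claw":45,"linear":[0,0,0],"twist":0}]'
python3 -c "
from h import *
go(.4675,.2772,.109,45.3);print(get_obs()['joint_pos'].round(1))"
```

```text
clock: 27.92
tool_pos: [0.4686, 0.2772, 0.1198]
orientation: [-1.4, 85.9, 134.0]
force: [0.5, -0.7, 1.6]
opening: 0.0452
t 27.92 pos [0.4686 0.2772 0.1198] H -134.63 xaxis [-0.049  0.051 -0.997] F [ 0.5 -0.7  1.6] M [-0.11 -0.12  0.05] open 45.2 | lin [10.9  0.8 -0. ] twist(after) 0.0013
[ 48.2  14.5 -21.2  -5.  -54.1   0.1]
```

```bash

python3 -m pendant '[{"claw":45,"linear":[5,0.4,0],"twist":0},{"claw":45,"linear":[5.5,0,0],"twist":0},{"claw":30,"linear":[0,0,0],"twist":0},{"claw":20,"linear":[0,0,0],"twist":0},{"claw":5,"linear":[0,0,0],"twist":0},{"claw":5,"linear":[0,0,0],"twist":0},{"claw":5,"linear":[0,0,0],"twist":0},{"claw":5,"linear":[0,0,0],"twist":0},{"claw":5,"linear":[0,0,0],"twist":0},{"claw":5,"linear":[0,0,0],"twist":0}]'
python3 - <<'E'
from fit import *
go(.4675,.2772,.109,45.3)
I,D=snapshot('scene'); J,D2=snapshot('top'); np.savez('f2.npz',I=I,J=J,D=D)
a=cv2.resize(I[110:180,265:345],None,fx=5,fy=5,interpolation=cv2.INTER_CUBIC)
b=cv2.resize(J[173:243,180:260],None,fx=5,fy=5,interpolation=cv2.INTER_CUBIC)
cv2.imwrite('pics/fin2.png',np.hstack([a,b])[...,::-1])
E
```

```text
clock: 28.75
tool_pos: [0.4672, 0.2771, 0.1084]
orientation: [-0.4, 85.9, 135.0]
force: [-1.1, -0.4, 0.4]
opening: 0.0117
t 28.75 pos [0.4672 0.2771 0.1084] H -134.57 xaxis [-0.05   0.05  -0.997] F [-1.1 -0.4  0.4] M [-0.07 -0.11 -0.01] open 11.7 | lin [-0.6 -0.3 -0.1] twist(after) 0.0023
```

View pics/fin2.png

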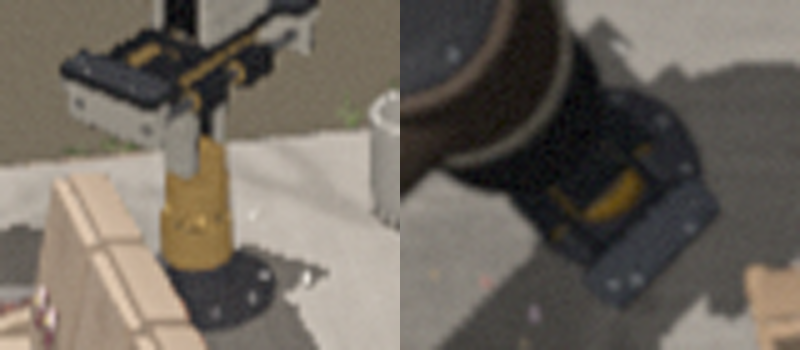

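```bash
python3 - <<'E'
from fit import *
for n,f,k,offs in(('top','top0.npz','I',(0,-40,-80,180,140,100)),('scene','scene4.npz','I',(0,-40,-80)),('scene','scene3.npz','I',(0,-40,-80))):
    g=cv2.cvtColor(np.load(f)[k],cv2.COLOR_RGB2GRAY); bg=cv2.GaussianBlur(g.astype(np.float32)-cv2.medianBlur(g,7),(0,0),.7)
    def sc(p):
        a=np.radians(p[2]+np.array(offs)); X=np.c_[p[0]/1e3+.047*np.cos(a),p[1]/1e3+.047*np.sin(a),np.full(len(a),.0115)]
        q=proj(n,X).astype(np.float32); return -cv2.remap(bg,q[None,:,0],q[None,:,1],cv2.INTER_CUBIC).sum()+ (n=='scene')*.3*((p[0]-469)**2+(p[1]-277)**2)
    r=min((minimize(sc,[467+dx,277+dy,-5.+da],method='Nelder-Mead') for dx in(-3,0,3) for dy in(-3,0,3) for da in(-5,0,5)),key=lambda r:r.fun); print(n,f,r.x.round(1),round(r.fun))
for n in('top','scene'):
    snapshot(n)
    for T in('votive','tealight_a','mug','house_white'): print(n,T,[(np.round(b['xy']).astype(int).tolist(),round(b['confidence'],1)) for b in boxes_of(n,T)[:2]])
go(.4675,.2772,.109,45.3)
E
```

```text
top top0.npz [466.2 277.8  -4.5] -138
scene scene4.npz [469.7 275.3  -4.2] -88
scene scene3.npz [469.4 275.2  -3.8] -88
top votive [([443, 244], 0.9)]
top tealight_a [([256, 145], 0.5)]
top mug [([187, 138], 0.9)]
top house_white [([427, 267], 0.8), ([228, 201], 0.3)]
scene votive [([292, 324], 0.7)]
scene tealight_a [([363, 176], 0.6), ([359, 168], 0.5)]
scene mug [([348, 142], 0.9)]
scene house_white [([260, 302], 0.9), ([347, 143], 0.6)]
t 29.35 pos [0.4672 0.2771 0.1084] H -134.57 xaxis [-0.05   0.05  -0.997] F [-0.  -0.1  1. ] M [-0.09  0.06  0.01] open 11.6 | lin [-0.6 -0.3 -0.1] twist(after) 0.0023
```

```bash
python3 -c "
from plant import *
print(close_job())"
```

```text
the job is handed in; nothing more can be done
None
```

The lamp stand is finished and handed in at about 29.4 s. The spacer is on the shoulder, and the brass cap is seated and held by its bar, pointing at the half-way bump. The hand-in gave no verdict.

**Last checks**
- **Spacer:** contact came at TCP height 40.5 mm with 14 N, which matches the seat. After I let go, the picture shows it level on the shoulder.
- **Cap seating:** its notches passed the pins without resistance, and contact came at TCP height 108 mm. That fits an underside 70 mm above the table.
- **Cap angle:** the bar is at -44.6°. The bumps, fitted in both cameras, put the half-way mark at -44 to -45°. The jaws are shut on 11.7 mm, the bar's thickness, and the wrist force is about 1 N.
- **Lock:** the cap showed no sign of clicking in. A camera fit during the turn put the bar between about -35 and -55°, short of the click at about -70°.
- **Ornaments:** the ones detected are where they were, to within a few pixels. The top camera found only one tealight in the final check, while the scene camera found two.

**What went wrong:** on the first turn the last joint reached its range limit. The fingers slid along the bar and pushed sideways with up to about 34 N. I backed off, let go, turned the tool half round and gripped the bar again at the half-way angle.

**What remains off:** the tool is still tilted about 4°, along the bar, so the pads lie flat on it. The camera estimates of the stand's position differed by up to about 3.5 mm, but both insertions went in without any side force to speak of.

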